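# Lock the tilted cylinder and hold the thickness probe on its spot

### The job

First lock the blue tilting fixture: turn its brass wing nut clockwise, seen from above, fully home, until the wing lies in line with the yellow mark under it. Then take the yellow thickness probe out of its black stand and press its red spring tip on the orange spot on top of the finned cylinder, square to that sloping face, gently enough that the tip goes in about half of its 10 mm travel. Finish while still holding it there; the cylinder must keep its tilt and the spark plugs, cans and tools around stay where they are.

Things in the scene. Friction and masses are not known exactly. Their poses are not given: they have to be found in the camera images.
- fixture: Blue tilting fixture, fixed. Base 150 (x) x 300 (y) x 12; origin at the centre of its underside, z up. On it: clamp block 50 x 50 at y = -85, top z = 115, with the wing nut; bearing post at y = 118 to 142, top z = 117; between them the finned aluminium cylinder, about 100 x 96 wide, at y = 55, tilting about a shaft along y at z = 90.
- lock_nut (a joint): Turn of the captive brass wing nut, rad: grows clockwise seen from above; 1.4 is the hard stop (fully home, wing along the fixture's x axis, in line with the yellow line on the block). Starts at 0.1 to 0.6 and stays where it is left; turning takes about 0.12 N m. It does not rise or fall.
- nut_grip (a point): Point on the wing nut's vertical axis at the height to grip, 15 below the top of the wing and 30 above the block's top. Its x axis runs along the wing, its z axis up; it turns with the nut. The wing is a flat brass bar 60 long, 14 thick, 36 tall (from 9 to 45 above the block), free on both sides; below it is a low 26 dia hub.
- cylinder_tilt (a joint): Tilt of the cylinder, rad: 0 upright, growing as its top leans to the fixture's -x (towards the robot). Starts at 0.15 to 0.5 and is held by stiff friction (about 10 N m), so light pushes do not move it.
- spot (a point): Centre of the orange spot (15 dia) on the round steel pad (52 dia) on top of the cylinder. z axis: outward normal of the sloping face, tilted from vertical by the cylinder's tilt; y axis along the fixture's y. The point lies 76 from the tilt shaft. Four bolt heads around it, 52 from the spot, stand 1 lower than the pad.
- stand: Black square stand 75 x 75 x 65, fixed; origin at the centre of its underside. In its middle a 20 dia hole, 55 deep, in which the probe stands upright.
- probe: Loose round probe, about 150 g, z axis up to its cap. Origin at the lower end of its steel nose (16 dia, z = 0 to 35); collar 30 dia, z = 35 to 42, resting on the stand's top (origin then 30 above the bench); yellow grip 26 dia, z = 42 to 118 (hold it at about 85); black cap 20 dia to z = 125. The red tip, 8 dia with a round end, sticks out 14 below the origin.
- probe_tip (a joint): How far the red spring tip is pushed into the nose, m: 0 free, 0.010 fully in (rigid stop). The push needed is 1 N at the start of travel, plus 0.4 N per mm (3 N at half travel).
- tip (a point): Round end of the probe's red tip, on the probe's axis, 14 below its origin when free.
- tray: Open grey parts tray 130 x 110 x 30, fixed; origin at the centre of its underside; spark plugs lie in it. The tray and the probe's stand may swap sides.
- can_grey: Grey aerosol can with paper band and red cap, 64 dia x 180 tall. Leave it alone.
- can_dark: Dark aerosol can with paper band and red cap, 64 dia x 180 tall. Leave it alone.
- driver: Red and black cordless driver standing on its battery, 206 tall. Leave it alone.
- wrench: Steel open wrench lying flat, handle to its own -x. Leave it alone.
- screwdriver: Screwdriver lying flat, red handle to its own -x. Leave it alone.
- plug_a: Spark plug lying in the grey tray, 63 long. Leave it alone.
- plug_b: Second spark plug lying in the grey tray, 63 long. Leave it alone.
Mind the look-alikes: they are no part of the job. There is more than one size of the probe; the job needs the larger. What is shaped like the stand but green is not meant.

How it is judged:
On the way, in this order (a step that is already met when the one before it is completed fails the run):
1. the wing nut is turned fully home (value of joint lock_nut above 1.28 rad), for 0.2 s.
2. the probe is lifted clear of its stand in the fingers (height (world z) of tip above 0.07 m and contact force between the fingers and probe above 2 N and contact force between probe and stand below 0.1 N), for 0.2 s.
3. the probe's tip is held on the spot, square and lightly pressed (distance between tip and spot below 0.006 m and angle between the z axis of probe and the z axis of spot, either way round below 0.14 rad and z of probe in the frame of spot above 0 m and value of joint probe_tip between 0.002 and 0.0085 m and contact force between probe and fixture between 0.8 and 8 N and contact force between the fingers and probe above 2 N and contact force between probe and stand below 0.1 N), for 0.5 s.
At the end, for the whole second after the job is handed in: Held by the fingers and still (under 20 mm/s), the probe stands within 0.14 rad of square to the sloping face with its tip within 6 mm of the spot's centre, pushed in 2 to 8.5 mm, pressing with 0.8 to 8 N and clear of the stand; the nut is at 1.28 rad or more and the spot has moved less than 10 mm (all of step 3 and value of joint lock_nut above 1.28 rad and distance of spot from where it was at the start of the episode below 0.01 m and linear speed of probe below 0.02 m/s); the arm keeps its last pose, push and grip.
It fails at once if the probe is pressed hard on the cylinder or fixture (over 15 N) (contact force between probe and fixture above 15 N).
It fails at once if the cylinder's tilt is shifted (spot moved over 15 mm) (distance of spot from where it was at the start of the episode above 0.015 m).
It fails at once if a can, tool or spark plug is shifted by more than 30 mm (distance of any of can_grey, can_dark, driver, wrench, screwdriver, plug_a, plug_b from where it was at the start of the episode above 0.03 m).
It also fails if it takes over 48 s, if anything falls off the work surface, if the arm or the gripper's body presses on something with over 40 N, if the wrist force passes 120 N, or if a joint passes its speed limit or range.

### The arm

A 6-joint arm with a two-finger parallel gripper is mounted at the origin on the work surface. World frame = base frame: x ahead of the robot, y to its left, z up, the work surface at z = 0. Lengths are in m, angles in rad, forces in N, time in s.
With the tool pointing down it reaches from about 0.275 to 0.85 m from the base axis. Payload 19 kg.
Tool frame: the origin (TCP) lies at the very end of the fingers, on their centre line; the grasp point (between the pads) lies 19 mm behind it; z points along the fingers, y is the line along which they close (so a half turn about z gives the same grasp; the last joint's range is limited). The gripper opens to 85 mm and grips with 20 to 120 N. Pads are 22 mm wide; open, the fingers measure 114 mm over their backs; the gripper's body (76 mm by 85 mm) begins 54 mm behind the grasp point. The pads swing forward as they close: fully open they stand 13 mm farther back than shut.
Start: joints at [1.022, 0.15, 1.437, -0, 1.554, -0.134], TCP at [0.232, 0.526, 0.192] pointing down, gripper open.
Joint ranges: [-2.8, 2.8], [-0.68, 2.1], [0.12, 2.68], [-1.39, 4.53], [0.16, 2.79], [-2.81, 2.81]. Speed limits (rad/s): [1.89, 1.89, 2.22, 3.01, 3.01, 3.01].

### API

Orientations are given as a rotation vector (axis times angle).
In Python, from rig import manip, optics gives the robot as it stands.
- The arm moves only by the tool jog_arm, never from a script. Its argument "increments" is a list that holds one entry, the list of rows, each a list of 6 numbers: the shift along the tool's x, y, z in cm, then the turn, a rotation vector about the tool's x, y, z in rad. In form: [[[dx, dy, dz, wx, wy, wz], ...]]. A call has 1 to 8 rows; each row shifts and turns the commanded pose from where the row before left it, along the tool's axes as they then stand; what a row does not reach is not made up. A row lasts 1/10 s, in which the tool goes at most 50 mm and 8.59 degrees, less where a joint would pass 70% of its speed; a pose out of reach is approached as far as the arm can. A call with a gripper value outside its range is refused whole. "claw" is the opening, from 0 (shut) to 1 (fully open), set as the call begins (left out, the last holds). The fingers move at their own pace and stop on an object; the grip force is fixed at half the most. Time passes only in rows, so rows that do not move let the fingers close. It gives the time, the measured TCP pose, the force, the opening and the grip force at its end, in the units of the state.
- manip.read_state(): the state, without advancing time (a new reading comes with each control period).
- optics.capture(name): name is "scene" or "side" or "wrist"; returns the picture (400x640x3 uint8, red, green, blue); there is no depth.
- optics.calibration(name): a dict with "fx", "fy", "cx", "cy" (pixels), "distortion" ([k1, k2, p1, p2, k3] as OpenCV has them; the pictures are not rectified), "R" (3x3) and "t" (3): a world point X has camera coordinates R X + t; the wrist camera has in their place "mount" (4x4, takes a point from camera to tool coordinates, whose origin is the TCP and whose axes are the flange's). Camera axes: x right, y down, z forward; pixel columns grow to the right and rows downward; lengths in m; the calibration is good to about 2 mm. A picture is of the moment at which its call begins: read the wrist's pose just before it. calibration takes no time and is no camera call.
- manip.sign_off(): hands the job in; it is judged then, once.
The state is a dict: "time": time; "joint_positions": joint angles; "joint_velocities": joint speeds; "joint_torque": joint torques, N m; "tcp_pos": TCP position; "ee_rot": TCP orientation; "force": force on the tool from outside, world axes, zero at the start; "moment": the same for the moment, N m; "width": opening from 0.0 (shut) to 1.0 (fully open); "gripper_force": force on a finger pad.
Only numpy, scipy, OpenCV 4.12 (cv2) and the standard library are available. Lean on these libraries where they do the work, as an engineer would, in place of code of your own. Each camera call takes 0.05 s, during which the arm holds its last target. There are 200 camera calls.

## Working session

There is one attempt and no reset: what is moved stays moved. The work goes in short steps, Python scripts to look and compute and a tool call to move; the robot and the scene stay as the last step left them, time stands still between calls to the robot, and variables do not carry over. Pictures are saved under pics/ and viewed, at most 10 in all, crops included, and the job is handed in when it is done.

Besides the shell and the picture viewer there is one more tool, called after "Call:" as name([rows], argument=value, ...), one row to a line, values as JSON. jog_arm: Moves the arm, as the interface text tells. Its arguments: {"type":"object","properties":{"increments":{"type":"array","items":{"type":"array","items":{"type":"array","items":{"type":"number"}}}},"claw":{"type":"number"}},"required":["increments"]}

```bash
mkdir -p pics
python3 - <<'E'
from rig import manip, optics
import cv2, json
s=manip.read_state(); print(s['time'],s['tcp_pos'],s['ee_rot'],s['width'])
for n in ('scene','side','wrist'):
    im=optics.capture(n); cv2.imwrite(f'pics/{n}0.png',im[:,:,::-1])
    c=optics.calibration(n); print(n,{k:(v.tolist() if hasattr(v,'tolist') else v) for k,v in c.items()})
E
```

```text
0.0 [0.2315758  0.52598185 0.19126853] [-6.46756621e-01 -3.07386442e+00  1.86450118e-03] 0.999348255689103
scene {'fx': 475.5764138495776, 'fy': 475.5764138495776, 'cx': 316.8726433552341, 'cy': 196.06368666973114, 'distortion': [-0.05551885536635289, 0.0, 0.0, 0.0, 0.0], 'R': [[-0.026924549627949344, 0.9996371734747999, 0.0007681371265004604], [0.862636935267614, 0.023622799897372444, -0.5052716905162086], [-0.5051065100940897, -0.012941589250231898, -0.8629599809540696]], 't': [0.02951358443417041, -0.41605185152415214, 1.6793698208165628]}
side {'fx': 497.16460879834483, 'fy': 497.16460879834483, 'cx': 324.12344052957087, 'cy': 201.6094463059869, 'distortion': [-0.11654726394662226, 0.0, 0.0, 0.0, 0.0], 'R': [[-0.9263460882678358, -0.3766433194126493, -0.004768091096031322], [-0.22544056856349443, 0.5645182627431903, -0.7940375816516361], [0.3017606249937976, -0.7344786865329936, -0.6078499685219383]], 't': [0.5007257919752585, 0.21678095757807117, 1.2392319798807294]}
wrist {'fx': 316.6446261947361, 'fy': 316.6446261947361, 'cx': 314.63988053608284, 'cy': 200.14198112393376, 'distortion': [-0.04316882734067707, 0.0, 0.0, 0.0, 0.0], 'mount': [[0.0007114413854338455, -0.9544511705836158, -0.2983663131499904, 0.07624355472999844], [0.9999997467175357, 0.000672950599669583, 0.00023173768147155107, -0.00019451600180842021], [-2.0396511993352512e-05, -0.2983664024468128, 0.9544514076027794, -0.1830608276386632], [0.0, 0.0, 0.0, 1.0]]}
```

View pics/scene0.png

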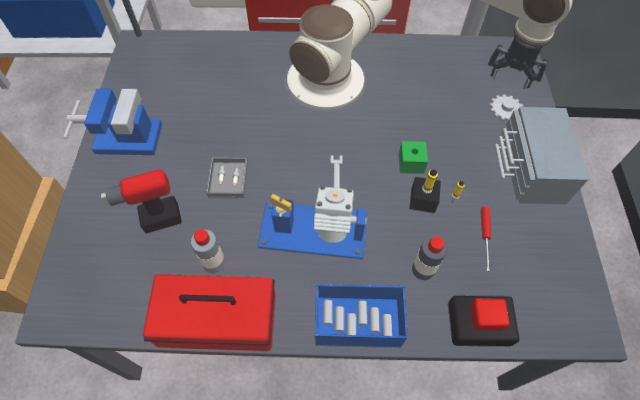

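View pics/side0.png

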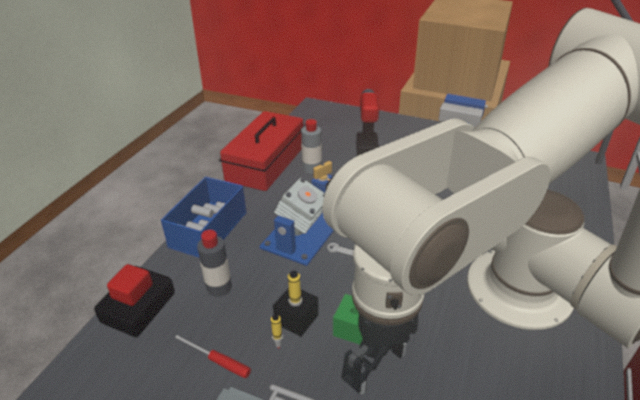

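The scene view shows the fixture around (315,228), with the nut at (282,203) and the orange spot at (335,196). The large probe is in the black stand at (428,185), with the small look-alike at (458,190). I'll enlarge this area.

Run:
```python
import cv2
im=cv2.imread('pics/scene0.png')
cv2.imwrite('pics/crop0.png',cv2.resize(im[140:275,250:450],None,fx=4,fy=4,interpolation=cv2.INTER_CUBIC))
```

```text
(no output)
```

View pics/crop0.png

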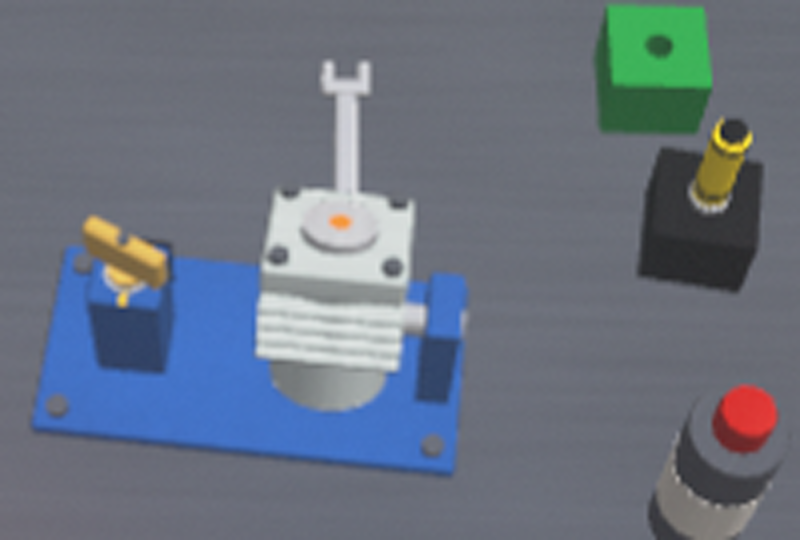

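Crop pixels: base corners (68,248), (33,428) and (453,472); wing notch (124,240), wing ends about (88,222) and (163,268); spot (341,222); cap (734,131); stand foot corners (640,275) and (741,291).

```bash
cat > h.py <<'E'
import numpy as np, cv2
from rig import manip, optics
from scipy.spatial.transform import Rotation as Ro
def cam(n,s=None):
    c=optics.calibration(n); K=np.array([[c['fx'],0,c['cx']],[0,c['fy'],c['cy']],[0,0,1]]); d=np.array(c['distortion'])
    if n=='wrist':
        T=np.eye(4);T[:3,:3]=Ro.from_rotvec(s['ee_rot']).as_matrix();T[:3,3]=s['tcp_pos']
        W=np.linalg.inv(T@np.array(c['mount'])); return K,d,W[:3,:3],W[:3,3]
    return K,d,np.array(c['R']),np.array(c['t'])
def ray(c,px,z):
    K,d,R,t=c; p=cv2.undistortPoints(np.array([[px]],float),K,d)[0,0]
    v=R.T@np.array([*p,1]); o=-R.T@t; return o+v*(z-o[2])/v[2]
def proj(c,X):
    K,d,R,t=c; return cv2.projectPoints(np.atleast_2d(np.array(X,float)),cv2.Rodrigues(R)[0],t,K,d)[0][:,0]
E
python3 - <<'E'
from h import *
c=cam('scene')
P=lambda u,v,z: ray(c,(250+u/4-.4,140+v/4-.4),z).round(4)
a,b,d=P(68,248,.012),P(33,428,.012),P(453,472,.012)
print(a,b,d,np.linalg.norm(a-b),np.linalg.norm(b-d),np.arctan2(*(-(b-d))[:2][::1]))
yv=(d-b)/np.linalg.norm(d-b); cen=(a+d)/2; print('cen',cen,'fix y dir',yv,'yaw',np.arctan2(-yv[0],yv[1]))
yaw=np.arctan2(-yv[0],yv[1]); X=np.array([np.cos(yaw),np.sin(yaw),0]);Y=np.array([-X[1],X[0],0])
print('nut pred',cen-.085*Y,'nut meas',P(124,240,.160),'ends',P(88,222,.160),P(163,268,.160))
for tl in (.15,.25,.35,.45,.5):
    s=cen+.055*Y; s[2]=.09; s=s+.076*(np.cos(tl)*np.array([0,0,1])-np.sin(tl)*X); print(tl,s.round(4),((proj(c,s)[0]-[249.6,139.6])*4).round(1))
print('cap',P(734,131,.155),'stand foot',P(640,275,0),P(741,291,0),'nut')
E
```

```text
[ 0.5129 -0.1651  0.012 ] [ 0.6593 -0.1782  0.012 ] [0.6847 0.1169 0.012 ] 0.1469849312004465 0.2961911038502001 0.08586090218628609
cen [ 0.5988 -0.0241  0.012 ] fix y dir [0.08575545 0.99631622 0.        ] yaw -0.08586090218628609
nut pred [ 0.59151079 -0.10878688  0.012     ] nut meas [ 0.5897 -0.1088  0.16  ] ends [ 0.5767 -0.1334  0.16  ] [ 0.61   -0.0821  0.16  ]
0.15 [0.5922 0.0317 0.1651] [338.8 244.5]
0.25 [0.5848 0.0323 0.1636] [339.8 235.8]
0.35 [0.5776 0.0329 0.1614] [340.7 228. ]
0.45 [0.5706 0.0335 0.1584] [341.6 221.1]
0.5 [0.5672 0.0338 0.1567] [342.  218.1]
cap [0.4898 0.3011 0.155 ] stand foot [0.5176 0.2609 0.    ] [0.5292 0.3353 0.    ] nut
```

```bash
cat >> h.py <<'E'
def down(yaw): # tool z down, tool x at yaw
    x=np.array([np.cos(yaw),np.sin(yaw),0]); z=np.array([0,0,-1.]); return np.stack([x,np.cross(z,x),z],1)
def plan(p0,R0,p1,R1,vmax=4.5,wmax=.14,n=None):
    rv=Ro.from_matrix(R0.T@R1).as_rotvec()
    n=n or int(np.ceil(max(np.linalg.norm(p1-p0)*100/vmax,np.linalg.norm(rv)/wmax,1)))
    rows=[];p,R=np.array(p0),R0
    for i in range(1,n+1):
        q=p0+(p1-p0)*i/n; d=R.T@(q-p)*100
        r=[*np.round(d,2),*np.round(rv/n,4)]; rows.append([float(x) for x in r])
        p=p+R@np.array(r[:3])/100; R=R@Ro.from_rotvec(r[3:]).as_matrix()
    for i in range(0,n,8): print(rows[i:i+8])
    return p,R
def now():
    s=manip.read_state(); print('t',s['time'],'p',s['tcp_pos'].round(4),'j',s['joint_positions'].round(2),'F',s['force'].round(1),'w',round(s['width'],3)); return np.array(s['tcp_pos']),Ro.from_rotvec(s['ee_rot']).as_matrix(),s
E
python3 - <<'E'
from h import *
p,R,s=now()
p,R=plan(p,R,np.array([.38,.25,.31]),down(1.9))
p,R=plan(p,R,np.array([.59,-.109,.25]),down(.997))
E
```

```text
t 0.15 p [0.2316 0.526  0.1914] j [ 1.02  0.15  1.44  0.    1.55 -0.13] F [ 0.1 -0.  -0.6] w 0.998
[[-3.09, -2.41, -1.48, -0.0001, 0.0, 0.1034], [-3.32, -2.08, -1.48, -0.0001, 0.0, 0.1034], [-3.52, -1.73, -1.48, -0.0001, 0.0, 0.1034], [-3.67, -1.35, -1.48, -0.0001, 0.0, 0.1034], [-3.8, -0.97, -1.48, -0.0001, 0.0, 0.1034], [-3.88, -0.57, -1.48, -0.0001, 0.0, 0.1034], [-3.91, -0.17, -1.49, -0.0001, 0.0, 0.1034], [-3.91, 0.24, -1.48, -0.0001, 0.0, 0.1034]]
[[-4.08, 0.83, 0.6, 0.0, 0.0, 0.0903], [-3.98, 1.19, 0.6, 0.0, 0.0, 0.0903], [-3.86, 1.55, 0.6, 0.0, 0.0, 0.0903], [-3.71, 1.89, 0.61, 0.0, 0.0, 0.0903], [-3.52, 2.21, 0.6, 0.0, 0.0, 0.0903], [-3.3, 2.52, 0.6, 0.0, 0.0, 0.0903], [-3.07, 2.82, 0.6, 0.0, 0.0, 0.0903], [-2.8, 3.07, 0.6, 0.0, 0.0, 0.0903]]
[[-2.51, 3.32, 0.6, 0.0, 0.0, 0.0903], [-2.2, 3.53, 0.61, 0.0, 0.0, 0.0903]]
```

Call:
jog_arm([
  [[-3.1, -2.4, -1.5, 0, 0, 0.1034], [-3.3, -2.1, -1.5, 0, 0, 0.1034], [-3.5, -1.7, -1.5, 0, 0, 0.1034], [-3.7, -1.35, -1.5, 0, 0, 0.1034], [-3.8, -1.0, -1.5, 0, 0, 0.1034], [-3.9, -0.6, -1.5, 0, 0, 0.1034], [-3.9, -0.2, -1.5, 0, 0, 0.1034], [-3.9, 0.2, -1.5, 0, 0, 0.1034]],
], claw=1)

```text
time: 0.95
tcp_pos: [0.3794, 0.248, 0.3125]
ee_rot: [1.833, 2.551, -0.0]
force: [0.7, 0.5, 0.5]
width: 0.997
gripper_force: 0.0
```

Call:
jog_arm([
  [[-4.1, 0.8, 0.6, 0, 0, 0.09], [-4.0, 1.2, 0.6, 0, 0, 0.09], [-3.9, 1.55, 0.6, 0, 0, 0.09], [-3.7, 1.9, 0.6, 0, 0, 0.09], [-3.5, 2.2, 0.6, 0, 0, 0.09], [-3.3, 2.5, 0.6, 0, 0, 0.09], [-3.1, 2.8, 0.6, 0, 0, 0.09], [-2.8, 3.1, 0.6, 0, 0, 0.09]],
])

```text
time: 1.75
tcp_pos: [0.5477, -0.0401, 0.2635]
ee_rot: [-2.614, -1.742, 0.0]
force: [0.7, 0.9, -0.1]
width: 1.001
gripper_force: 0.0
```

Call:
jog_arm([
  [[-2.5, 3.3, 0.6, 0, 0, 0.09], [-2.2, 3.5, 0.6, 0, 0, 0.09], [0, 0, 0, 0, 0, 0], [0, 0, 0, 0, 0, 0]],
])

```text
time: 2.15
tcp_pos: [0.5889, -0.1104, 0.251]
ee_rot: [-2.757, -1.504, 0.002]
force: [-0.3, 1.0, 0.1]
width: 1.0
gripper_force: 0.0
```

Run:
```python
from h import *
p,R,s=now(); print(np.arctan2(R[1,0],R[0,0]))
im=optics.capture('wrist'); cv2.imwrite('pics/w1.png',im[:,:,::-1]); np.save('w1.npy',np.array([*s['tcp_pos'],*s['ee_rot']]))
```

```text
t 2.15 p [ 0.5889 -0.1104  0.251 ] j [-0.31  0.19  1.27  0.    1.68  0.26] F [-0.3  1.   0.1] w 1.0
0.9986974101783358
```

View pics/w1.png

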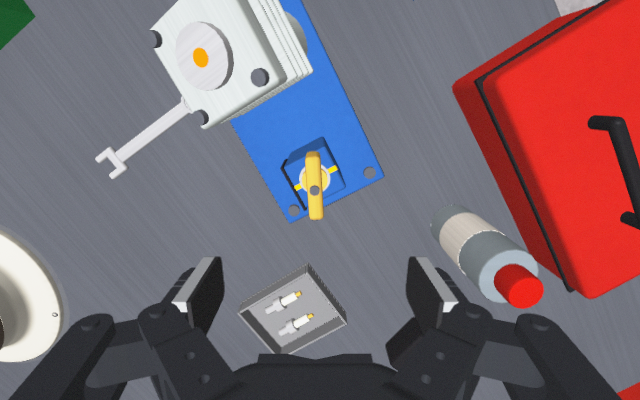

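The wrist view shows the wing nearly in line with tool x, its ends at about (313,152) and (316,219) and its hole at (314,190). The spot is at (201,58) on the pad. The tray and the can (500,265) are nearby.

Run:
```python
from h import *
a=np.load('w1.npy'); s={'tcp_pos':a[:3],'ee_rot':a[3:]}; c=cam('wrist',s)
im=cv2.imread('pics/w1.png').astype(int); b,g,r=im[...,0],im[...,1],im[...,2]
m=((r>150)&(g<190)&(g>90)&(b<60)); 
n,l,st,ce=cv2.connectedComponentsWithStats(m.astype(np.uint8))
for i in range(1,n):
    if st[i,4]>60: print(st[i],ce[i].round(1))
for px in ((314.5,190),(313,152),(316,219)): print(ray(c,px,.16).round(4))
e=ray(c,(313,152),.16)-ray(c,(316,219),.16); print('len',np.linalg.norm(e),'yaw',np.arctan2(e[1],e[0]))
for z in (.155,.158,.161,.164): print('spot',ray(c,(201,57.5),z).round(4))
print('base corners',ray(c,(384,177),.012),ray(c,(290,222),.012))
print('model nut px',proj(c,[.5908,-.1088,.16]))
# spot: triangulate scene+wrist by least squares
C2=cam('scene'); 
from scipy.optimize import least_squares
f=lambda X:np.r_[proj(c,X)[0]-[201,57.5],proj(C2,X)[0]-[250+341/4-.4,140+222/4-.4]]
o=least_squares(f,[.57,.033,.16]); print('tri',o.x,o.fun)
```

```text
[193  48  15  19 207] [200.2  57.2]
[ 0.5887 -0.1104  0.16  ]
[ 0.6061 -0.0809  0.16  ]
[ 0.5749 -0.1345  0.16  ]
len 0.06201884945028625 yaw 1.0425982015128556
spot [0.5707 0.0337 0.155 ]
spot [0.5713 0.0329 0.158 ]
spot [0.572 0.032 0.161]
spot [0.5726 0.0311 0.164 ]
base corners [ 0.65624402 -0.18064772  0.012     ] [ 0.51118063 -0.16576433  0.012     ]
model nut px [[315.50080692 187.37886551]]
tri [0.57133158 0.03286259 0.15809922] [-0.03932076 -0.01168492 -0.11409233  0.08882423]
```

Call:
jog_arm([
  [[0.1, 0, 4, 0, 0, 0.01], [0, 0, 4, 0, 0, 0.01], [0, 0, 3, 0, 0, 0.01], [0, 0, 1.2, 0, 0, 0], [0, 0, 0, 0, 0, 0]],
])

```text
time: 2.7
tcp_pos: [0.589, -0.108, 0.1294]
ee_rot: [-2.778, -1.466, 0.002]
force: [0.6, -0.6, 0.9]
width: 1.001
gripper_force: 0.0
```

Call:
jog_arm([
  [[0, 0, 0, 0, 0, 0], [0, 0, 0, 0, 0, 0], [0, 0, 0, 0, 0, 0], [0, 0, 0, 0, 0, 0], [0, 0, 0, 0, 0, 0], [0, 0, 0, 0, 0, 0], [0, 0, 0, 0, 0, 0], [0, 0, 0, 0, 0, 0]],
], claw=0)

```text
time: 3.5
tcp_pos: [0.5895, -0.1089, 0.1299]
ee_rot: [-2.78, -1.464, 0.0]
force: [0.4, 0.1, -0.9]
width: 0.003
gripper_force: 0.0
```

Run:
```python
from h import *
p,R,s=now()
im=optics.capture('wrist'); im2=optics.capture('scene')
a=im[100:400,120:520]; b=cv2.resize(im2[150:250,230:363],(400,300),interpolation=cv2.INTER_CUBIC)
cv2.imwrite('pics/w2.png',np.hstack([a,b])[:,:,::-1])
```

```text
t 3.5 p [ 0.5895 -0.1089  0.1299] j [-0.31  0.23  1.47 -0.    1.44  0.29] F [ 0.4  0.1 -0.9] w 0.003
```

View pics/w2.png

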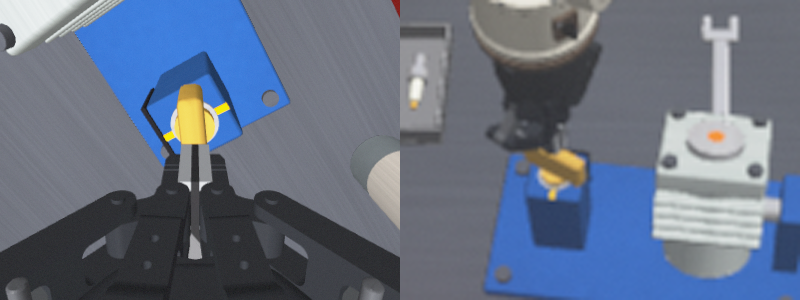

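The fingers shut (width 0.003) without catching the wing. They look short of it: the tips are at about (315,245) in the wrist view, and the wing is still free. I'll check where the fingertips really are against the reported TCP.

Run:
```python
from h import *
p,R,s=now(); w=cam('wrist',s); c=cam('scene')
for dz in (0,.02,.046):
    X=p+[0,0,dz]; q=proj(c,X)[0]; print(dz,'wrist crop',(proj(w,X+R[:,0]*.011)[0]-[120,100]).round(),(proj(w,X-R[:,0]*.011)[0]-[120,100]).round(),'scene crop',((q-[230,150])*3+[400,0]).round())
print('nut axis block top, wing ends wrist crop',[ (proj(w,np.array([.5892,-.1098,z])+R[:,0]*k)[0]-[120,100]).round() for z,k in((.115,0),(.16,0),(.16,.03),(.16,-.03))])
print('scene crop wing',[((proj(c,np.array([.5892,-.1098,.16])+R[:,0]*k)[0]-[230,150])*3+[400,0]).round() for k in(.03,0,-.03)])
np.save('w2.npy',np.array([*s['tcp_pos'],*s['ee_rot']]))
```

```text
t 3.6 p [ 0.5895 -0.109   0.1299] j [-0.31  0.23  1.47 -0.    1.44  0.29] F [ 0.   0.4 -0.1] w 0.003
0 wrist crop [195. 112.] [195. 145.] scene crop [554. 165.]
0.02 wrist crop [195. 124.] [195. 160.] scene crop [552. 154.]
0.046 wrist crop [195. 145.] [195. 185.] scene crop [550. 139.]
nut axis block top, wing ends wrist crop [array([195., 122.]), array([195., 152.]), array([195.,  98.]), array([195., 200.])]
scene crop wing [array([578., 166.]), array([551., 148.]), array([524., 131.])]
```

Run:
```python
from h import *
p,R,s=now(); out=[]
for n in('scene','side'):
    c=cam(n); im=optics.capture(n)[:,:,::-1].copy(); u,v=proj(c,p)[0]; x0,y0=int(u)-50,int(v)-75
    k=6 if 1 else 4
    cr=cv2.resize(im[y0:y0+100,x0:x0+66],None,fx=6,fy=6,interpolation=cv2.INTER_CUBIC)
    for dz,col in((0,(0,255,0)),(.046,(255,0,255))):
        a=(proj(c,p+[0,0,dz])[0]-[x0,y0])*6; cv2.circle(cr,tuple(int(t) for t in a),5,col,2)
    a=(proj(c,p-R[:,0]*.022)[0]-[x0,y0])*6; cv2.circle(cr,tuple(int(t) for t in a),5,(255,255,0),2)
    out.append(cr)
cv2.imwrite('pics/t3.png',np.hstack(out))
```

```text
t 3.6 p [ 0.5895 -0.109   0.1299] j [-0.31  0.23  1.47 -0.    1.44  0.29] F [ 0.   0.4 -0.1] w 0.003
```

View pics/t3.png

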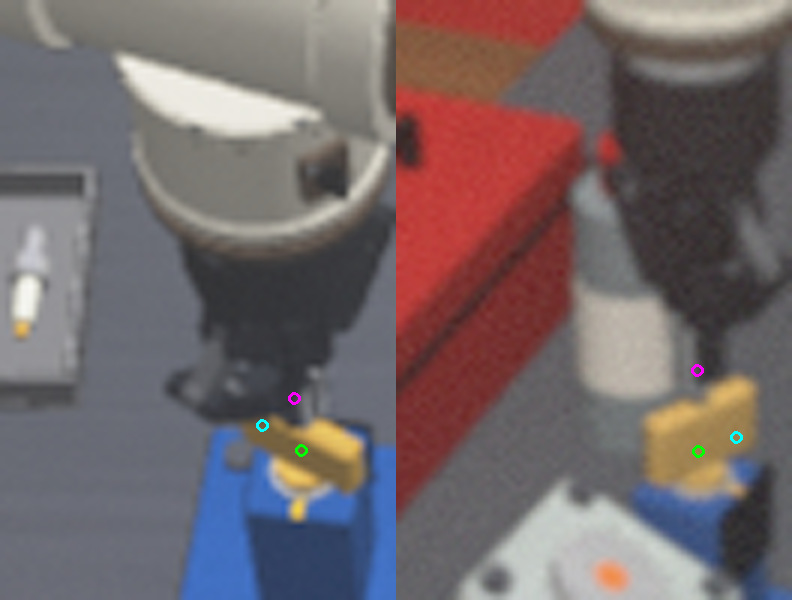

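The side view shows the fingertips at about (708,378), just above the wing. They end about 45 mm short of the reported TCP along tool z, so I'll carry that offset. Next: open, descend 45 mm gradually, and close.

Call:
jog_arm([
  [[0, 0, 0, 0, 0, 0], [0, 0, 0, 0, 0, 0], [0, 0, 0, 0, 0, 0], [0, 0, 0, 0, 0, 0], [0, 0, 0, 0, 0, 0], [0, 0, 1, 0, 0, 0], [0, 0, 1, 0, 0, 0], [0, 0, 1, 0, 0, 0]],
], claw=1)

```text
time: 4.5
tcp_pos: [0.5892, -0.1088, 0.0985]
ee_rot: [-2.779, -1.464, 0.001]
force: [-0.3, -0.1, -0.5]
width: 0.997
gripper_force: 0.0
```

Call:
jog_arm([
  [[0, 0, 0.8, 0, 0, 0], [0, 0, 0.7, 0, 0, 0], [0, 0, 0, 0, 0, 0]],
])

```text
time: 4.8
tcp_pos: [0.5891, -0.1088, 0.0837]
ee_rot: [-2.779, -1.463, 0.002]
force: [0.0, -0.9, -0.2]
width: 0.998
gripper_force: 0.0
```

Call:
jog_arm([
  [[0, 0, 0, 0, 0, 0], [0, 0, 0, 0, 0, 0], [0, 0, 0, 0, 0, 0], [0, 0, 0, 0, 0, 0], [0, 0, 0, 0, 0, 0], [0, 0, 0, 0, 0, 0], [0, 0, 0, 0, 0, 0], [0, 0, 0, 0, 0, 0]],
], claw=0)

```text
time: 5.6
tcp_pos: [0.5894, -0.1088, 0.0852]
ee_rot: [-2.779, -1.464, 0.0]
force: [-4.7, 1.4, 6.1]
width: 0.154
gripper_force: 58.2
```

Call:
jog_arm([
  [[0, 0, 0, 0, 0, 0.1], [0, 0, 0, 0, 0, 0.12], [0, 0, 0, 0, 0, 0.12], [0, 0, 0, 0, 0, 0.12], [0, 0, 0, 0, 0, 0.12], [0, 0, 0, 0, 0, 0.12], [0, 0, 0, 0, 0, 0.12], [0, 0, 0, 0, 0, 0.1]],
])

```text
time: 6.4
tcp_pos: [0.5897, -0.1094, 0.0852]
ee_rot: [3.14, 0.07, 0.001]
force: [-1.0, -2.9, 3.9]
width: 0.152
gripper_force: 58.5
```

Call:
jog_arm([
  [[0, 0, 0, 0, 0, 0.08], [0, 0, 0, 0, 0, 0.06], [0, 0, 0, 0, 0, 0.04], [0, 0, 0, 0, 0, 0.04], [0, 0, 0, 0, 0, 0], [0, 0, 0, 0, 0, 0]],
])

```text
time: 7.0
tcp_pos: [0.5897, -0.1095, 0.0853]
ee_rot: [3.129, -0.264, 0.001]
force: [-1.9, -5.0, 4.5]
width: 0.159
gripper_force: 92.4
```

Run:
```python
from h import *
p,R,s=now(); print(np.arctan2(R[1,0],R[0,0]),s['moment'])
```

```text
t 7.0 p [ 0.5897 -0.1095  0.0853] j [-0.31  0.26  1.53 -0.    1.36  1.43] F [-1.9 -5.   4.5] w 0.159
-0.16851685917049056 [-0.82512854  0.48697635  1.85809577]
```

The nut is on its stop (moment 1.86 N m). I'll back off slightly, release, rise and go above the probe.

Call:
jog_arm([
  [[0, 0, 0, 0, 0, -0.06], [0, 0, 0, 0, 0, 0], [0, 0, 0, 0, 0, 0], [0, 0, 0, 0, 0, 0], [0, 0, 0, 0, 0, 0], [0, 0, -2, 0, 0, 0], [0, 0, -4, 0, 0, 0], [0, 0, -4.5, 0, 0, 0]],
], claw=1)

```text
time: 7.8
tcp_pos: [0.5889, -0.1087, 0.1902]
ee_rot: [-3.136, 0.174, 0.003]
force: [1.4, 0.6, -0.9]
width: 0.999
gripper_force: 0.0
```

Run:
```python
from h import *
p,R,s=now(); c=cam('scene')
p,R=plan(p,R,np.array([.57,0.03,.25]),down(.7),vmax=4.4)
p,R=plan(p,R,np.array([.488,.302,.18]),down(1.5),vmax=4.4)
im=optics.capture('wrist'); cv2.imwrite('pics/w4.png',im[:,:,::-1])
```

```text
t 7.8 p [ 0.5889 -0.1087  0.1902] j [-0.31  0.2   1.38 -0.    1.56  1.37] F [ 1.4  0.6 -0.9] w 0.999
[[-0.57, -2.26, -0.99, -0.0002, 0.0003, -0.1352], [-0.26, -2.32, -1.0, -0.0002, 0.0003, -0.1352], [0.06, -2.34, -0.99, -0.0002, 0.0003, -0.1352], [0.36, -2.3, -1.0, -0.0002, 0.0003, -0.1352], [0.68, -2.23, -1.0, -0.0002, 0.0003, -0.1352], [0.97, -2.12, -0.99, -0.0002, 0.0003, -0.1352]]
[[1.61, -3.73, 1.0, -0.0, 0.0, -0.1142], [2.02, -3.52, 1.0, -0.0, 0.0, -0.1142], [2.41, -3.26, 1.0, -0.0, 0.0, -0.1142], [2.77, -2.97, 1.0, -0.0, 0.0, -0.1142], [3.09, -2.63, 1.0, -0.0, 0.0, -0.1142], [3.37, -2.27, 1.0, -0.0, 0.0, -0.1142], [3.6, -1.87, 1.0, -0.0, 0.0, -0.1142]]
```

View pics/w4.png

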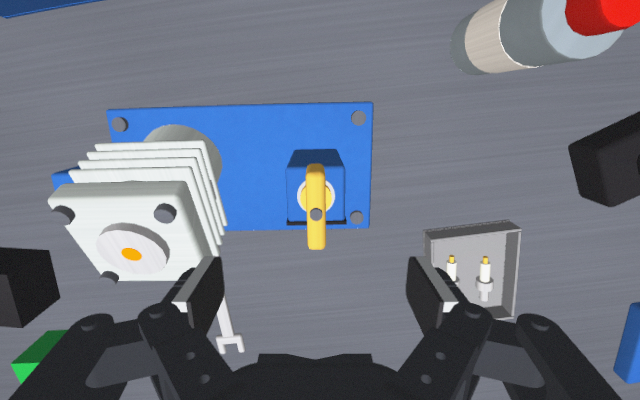

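The wing now lies along the fixture's x axis (u≈316, v 165–248) and covers the yellow mark. On to the probe.

Call:
jog_arm([
  [[-0.6, -2.3, -1, 0, 0, -0.135], [-0.3, -2.3, -1, 0, 0, -0.135], [0.1, -2.3, -1, 0, 0, -0.135], [0.4, -2.3, -1, 0, 0, -0.135], [0.7, -2.2, -1, 0, 0, -0.135], [1.0, -2.1, -1, 0, 0, -0.135]],
])

```text
time: 8.45
tcp_pos: [0.5712, 0.0305, 0.2503]
ee_rot: [2.949, 1.084, 0.0]
force: [0.2, -0.0, 0.4]
width: 1.004
gripper_force: 0.0
```

Call:
jog_arm([
  [[1.6, -3.7, 1, 0, 0, -0.114], [2.0, -3.5, 1, 0, 0, -0.114], [2.4, -3.3, 1, 0, 0, -0.114], [2.8, -3.0, 1, 0, 0, -0.114], [3.1, -2.6, 1, 0, 0, -0.114], [3.4, -2.3, 1, 0, 0, -0.114], [3.6, -1.9, 1, 0, 0, -0.114], [0, 0, 0, 0, 0, 0]],
])

```text
time: 9.25
tcp_pos: [0.4871, 0.3057, 0.1784]
ee_rot: [-2.292, -2.146, 0.002]
force: [-0.1, -0.1, 0.4]
width: 1.0
gripper_force: 0.0
```

Run:
```python
from h import *
p,R,s=now(); print(np.arctan2(R[1,0],R[0,0])); np.save('w5.npy',np.array([*s['tcp_pos'],*s['ee_rot']]))
im=optics.capture('wrist').copy(); cv2.imwrite('pics/w5.png',im[:,:,::-1])
c=cam('wrist',s); print(proj(c,[[.4898,.3011,.155],[.4864,.3039,.155]]))
g=im.astype(int); m=(g[...,0]>130)&(g[...,1]>100)&(g[...,2]<70)
n,l,st,ce=cv2.connectedComponentsWithStats(m.astype(np.uint8))
print([(st[i].tolist(),ce[i].round(1)) for i in range(1,n) if st[i,4]>60])
```

```text
t 9.25 p [0.4871 0.3057 0.1784] j [0.43 0.16 1.46 0.   1.53 0.49] F [-0.1 -0.1  0.4] w 1.0
1.5052942142405499
[[319.08474689 221.92845295]
 [313.96279523 218.47060571]]
[([301, 77, 25, 27, 236], array([313.1,  90.3])), ([299, 178, 36, 56, 949], array([315.8, 200.7]))]
```

View pics/w5.png

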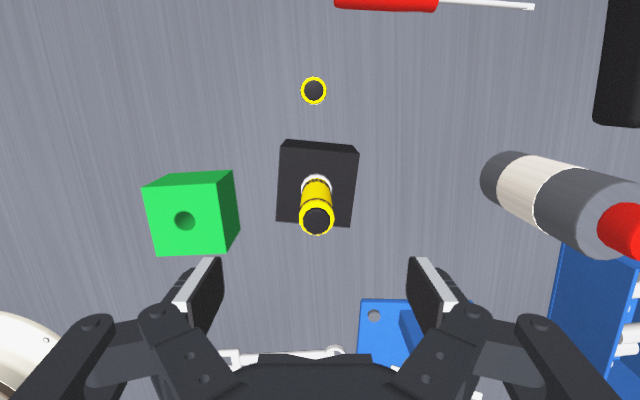

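The cap is at (316.5,221) with the collar behind it; the small probe at (313,90) and the green block at (185,220) are clear of the fingers. Computing the probe position, then descending.

Run:
```python
from h import *
a=np.load('w5.npy'); s={'tcp_pos':a[:3],'ee_rot':a[3:]}; c=cam('wrist',s)
R=Ro.from_rotvec(a[3:]).as_matrix()
for px,z in(((316.5,221),.155),((316,186),.072)):
    X=ray(c,px,z); print(X.round(4),(R.T@(X-a[:3])).round(4))
```

```text
[0.488  0.3019 0.155 ] [-0.0037  0.0013  0.0234]
[0.4881 0.3052 0.072 ] [-0.0004  0.0013  0.1064]
```

Call:
jog_arm([
  [[-0.3, 0.1, 4, 0, 0, 0], [0, 0, 4, 0, 0, 0], [0, 0, 3, 0, 0, 0], [0, 0, 1.7, 0, 0, 0], [0, 0, 0, 0, 0, 0]],
])

```text
time: 9.8
tcp_pos: [0.4894, 0.2976, 0.0509]
ee_rot: [-2.303, -2.135, 0.005]
force: [0.2, 0.0, -0.0]
width: 1.001
gripper_force: 0.0
```

Call:
jog_arm([
  [[0, 0, 0, 0, 0, 0], [0, 0, 0, 0, 0, 0], [0, 0, 0, 0, 0, 0], [0, 0, 0, 0, 0, 0], [0, 0, 0, 0, 0, 0], [0, 0, 0, 0, 0, 0], [0, 0, 0, 0, 0, 0], [0, 0, 0, 0, 0, 0]],
], claw=0)

```text
time: 10.6
tcp_pos: [0.4901, 0.2992, 0.0537]
ee_rot: [2.301, 2.139, 0.001]
force: [-2.9, 0.0, 6.9]
width: 0.29
gripper_force: 58.4
```

Call:
jog_arm([
  [[0, 0, -1, 0, 0, 0], [0, 0, -1.5, 0, 0, 0], [0, 0, -2, 0, 0, 0], [0, 0, -3, 0, 0, 0], [0, 0, -3, 0, 0, 0], [0, 0, -3, 0, 0, 0], [0, 0, 0, 0, 0, 0], [0, 0, 0, 0, 0, 0]],
])

```text
time: 11.4
tcp_pos: [0.4902, 0.2991, 0.189]
ee_rot: [2.301, 2.138, 0.002]
force: [-0.4, -0.0, -2.3]
width: 0.287
gripper_force: 59.0
```

Run:
```python
from h import *
p,R,s=now(); print(np.arctan2(R[1,0],R[0,0]),s['moment']); np.save('w6.npy',np.array([*s['tcp_pos'],*s['ee_rot']]))
a=optics.capture('wrist').copy(); cv2.imwrite('pics/w6a.png',a[:,:,::-1])
out=[cv2.resize(a[100:400,220:420],None,fx=2,fy=2,interpolation=cv2.INTER_CUBIC)]
for n in('scene','side'):
    im=optics.capture(n).copy(); cv2.imwrite(f'pics/{n}6.png',im[:,:,::-1])
    u,v=proj(cam(n),p)[0].astype(int); print(n,u,v)
    out.append(cv2.resize(im[max(v-50,0):v+50,u-33:u+33],(198,300),interpolation=cv2.INTER_CUBIC))
cv2.imwrite('pics/w6.png',np.hstack([out[0],np.vstack(out[1:])])[:,:,::-1])
```

```text
t 11.4 p [0.4902 0.2991 0.189 ] j [ 0.41  0.15  1.45 -0.    1.55  0.49] F [-0.4 -0.  -2.3] w 0.287
1.4975728519328493 [0.05617643 0.02621813 0.0247465 ]
scene 435 165
side 292 260
```

View pics/w6.png

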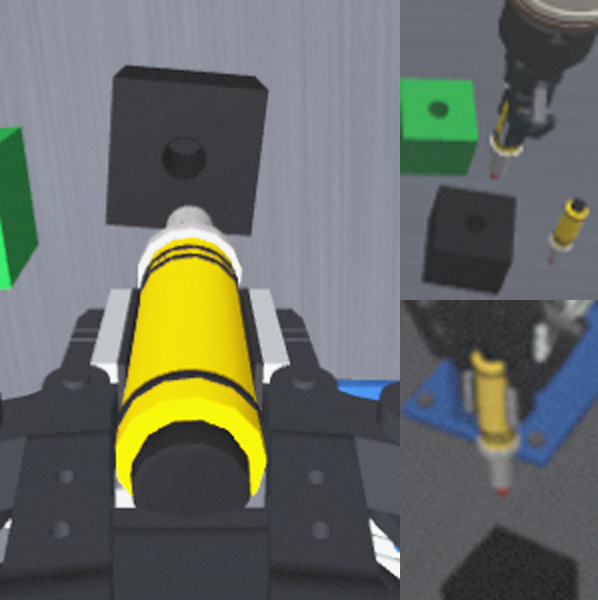

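The probe is held and clear of the stand. The red tip shows in the scene at about (434,174) and in the side view at about (293,273). I'll triangulate it in the tool frame.

Run:
```python
from h import *
from scipy.optimize import least_squares
a=np.load('w6.npy'); s={'tcp_pos':a[:3],'ee_rot':a[3:]}; R=Ro.from_rotvec(a[3:]).as_matrix()
px={}
for n,(u,v) in {'scene':(434,174),'side':(293,274)}.items():
    im=cv2.imread(f'pics/{n}6.png').astype(int); r=8
    w=im[v-r:v+r+1,u-r:u+r+1]; red=(w[...,2]-np.maximum(w[...,0],w[...,1])).clip(15)-15
    yy,xx=np.mgrid[v-r:v+r+1,u-r:u+r+1]; cx=(red*xx).sum()/red.sum(); cy=(red*yy).sum()/red.sum()
    px[n]=(cx,cy); print(n,cx,cy,red.max(),(red>8).sum())
f=lambda X:np.concatenate([proj(cam(n),X)[0]-px[n] for n in px])
o=least_squares(f,[.49,.3,.155]); print('red centre',o.x.round(4),o.fun.round(2),'tool',(R.T@(o.x-a[:3])).round(4))
# collar front / cap in wrist: check axis
w=cam('wrist',s)
for x in(0,.004,.008): print(x,[((proj(w,a[:3]+R@np.array([x,0,z]))[0]-[220,100])*2).round() for z in(.021-.007,.021-.035-.007,.021-.125)])
```

```text
scene 432.7843137254902 173.13725490196077 23 3
side 292.64468864468864 273.6007326007326 46 10
red centre [0.4906 0.3012 0.1516] [ 0.12  0.14  0.13 -0.07] tool [0.0021 0.0002 0.0373]
0 [array([189., 242.]), array([189., 287.]), array([190., 513.])]
0.004 [array([189., 230.]), array([189., 274.]), array([190., 493.])]
0.008 [array([189., 219.]), array([189., 260.]), array([190., 472.])]
```

Wrist cap size, cap position and the triangulation agree: the tip lies at about (1.5, 0, 44) mm in the tool frame. Planning the tilted approach (tilt 0.44, fixture yaw −0.09) to 50 mm off the spot.

```bash
cat >> h.py <<'E'
SPOT=np.array([.571,.0328,.1583]); T=.44; YAW=-.09; TIP=np.array([.0015,0,.0445])
X=np.array([np.cos(YAW),np.sin(YAW),0]); N=np.array([0,0,np.cos(T)])-np.sin(T)*X
Yf=np.array([-X[1],X[0],0]); RT=np.stack([Yf,np.cross(-N,Yf),-N],1)
def tgt(h): return SPOT+h*N-RT@TIP
E
python3 - <<'E'
from h import *
p,R,s=now()
p,R=plan(p,R,np.array([.49,.25,.26]),R,vmax=4)
p,R=plan(p,R,tgt(.05),RT,vmax=4,n=8)
print(p,tgt(.05),tgt(0),RT[:,2],Ro.from_matrix(RT).as_rotvec())
E
```

```text
t 11.55 p [0.4896 0.2989 0.187 ] j [ 0.41  0.15  1.45 -0.    1.55  0.49] F [-1.  -0.3 -2.7] w 0.294
[[-1.63, 0.13, -2.43, 0.0, 0.0, 0.0], [-1.62, 0.13, -2.43, 0.0, 0.0, 0.0], [-1.63, 0.13, -2.44, 0.0, 0.0, 0.0]]
[[-2.64, 0.71, 0.2, -0.0552, -0.0004, 0.0021], [-2.65, 0.69, 0.25, -0.0552, -0.0004, 0.0021], [-2.64, 0.69, 0.28, -0.0552, -0.0004, 0.0021], [-2.63, 0.68, 0.32, -0.0552, -0.0004, 0.0021], [-2.64, 0.67, 0.36, -0.0552, -0.0004, 0.0021], [-2.64, 0.64, 0.4, -0.0552, -0.0004, 0.0021], [-2.63, 0.64, 0.43, -0.0552, -0.0004, 0.0021], [-2.63, 0.61, 0.47, -0.0552, -0.0004, 0.0021]]
[0.53077378 0.03495275 0.2438361 ] [0.53077681 0.0349238  0.24379903] [0.55198759 0.03300966 0.19856145] [ 0.42421557 -0.03828282 -0.90475166] [2.0569669  1.87969734 0.42033683]
```

Call:
jog_arm([
  [[-1.6, 0.1, -2.4, 0, 0, 0], [-1.6, 0.1, -2.4, 0, 0, 0], [-1.6, 0.1, -2.4, 0, 0, 0]],
])

```text
time: 11.85
tcp_pos: [0.4891, 0.2503, 0.2598]
ee_rot: [-2.3, -2.139, 0.003]
force: [-0.2, 0.2, -0.5]
width: 0.284
gripper_force: 59.1
```

Call:
jog_arm([
  [[-2.6, 0.7, 0.2, -0.055, 0, 0.002], [-2.6, 0.7, 0.2, -0.055, 0, 0.002], [-2.6, 0.7, 0.3, -0.055, 0, 0.002], [-2.6, 0.7, 0.3, -0.055, 0, 0.002], [-2.6, 0.7, 0.4, -0.055, 0, 0.002], [-2.6, 0.6, 0.4, -0.055, 0, 0.002], [-2.6, 0.6, 0.4, -0.055, 0, 0.002], [-2.6, 0.6, 0.5, -0.055, 0, 0.002]],
])

```text
time: 12.65
tcp_pos: [0.5301, 0.0381, 0.2424]
ee_rot: [2.057, 1.881, 0.425]
force: [-0.2, 0.2, -1.9]
width: 0.29
gripper_force: 59.3
```

Call:
jog_arm([
  [[0, 0, 0, 0, 0, 0], [0, 0, 0, 0, 0, 0], [0, 0, 0, 0, 0, 0]],
])

```text
time: 12.95
tcp_pos: [0.5304, 0.0396, 0.2431]
ee_rot: [2.058, 1.883, 0.424]
force: [1.0, -0.1, -2.0]
width: 0.295
gripper_force: 59.4
```

Run:
```python
from h import *
p,R,s=now(); print('err tool cm',R.T@(tgt(.05)-p)*100,Ro.from_matrix(R.T@RT).as_rotvec()); tip=p+R@TIP; print('tip',tip)
np.save('w7.npy',np.array([*s['tcp_pos'],*s['ee_rot']]))
out=[]
for n in('scene','side'):
    im=optics.capture(n).copy(); cv2.imwrite(f'pics/{n}7.png',im[:,:,::-1]); c=cam(n)
    u,v=proj(c,SPOT)[0].astype(int); x0,y0=u-33,v-60; print(n,x0,y0,'tip',proj(c,tip)[0].round(1),'spot',proj(c,SPOT)[0].round(1))
    out.append(cv2.resize(im[y0:y0+100,x0:x0+66],None,fx=6,fy=6,interpolation=cv2.INTER_CUBIC))
cv2.imwrite('pics/t7.png',np.hstack(out)[:,:,::-1])
```

```text
t 12.95 p [0.5304 0.0396 0.2431] j [-0.07 -0.27  1.8  -0.01  1.17  0.02] F [ 1.  -0.1 -2. ] w 0.295
err tool cm [-0.45842988  0.09934001 -0.03438564] [-1.13048544e-03 -3.94947633e-03 -6.61783978e-05]
tip [0.54941177 0.03952898 0.20280504]
scene 301 135 tip [338.  179.1] spot [334.7 195. ]
side 275 134 tip [314.6 183.4] spot [308.2 194.2]
```

View pics/t7.png

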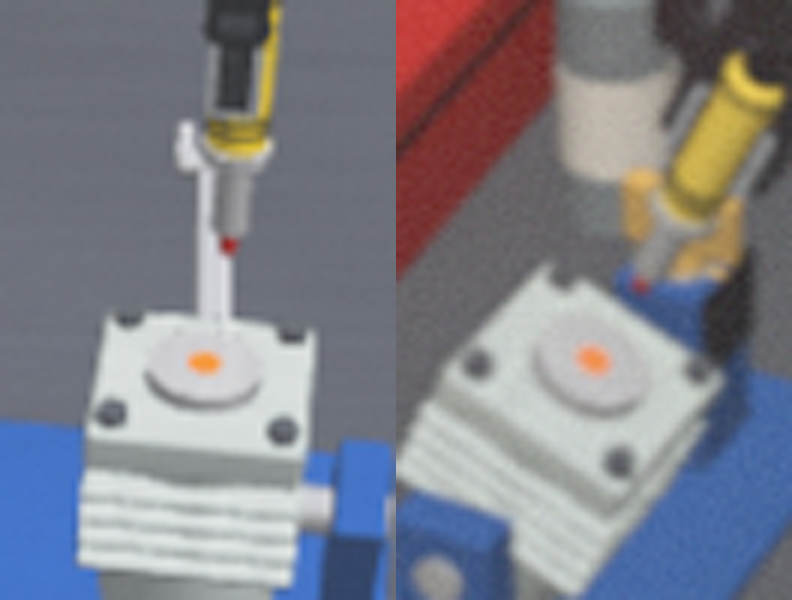

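The tip hangs above the spot at about (339,177) in the scene and (316,182) in the side view. The spot lies where modelled, at (335,195) and (308,194). Refining the tip numerically.

```bash
cat > tipfit.py <<'E'
from h import *
from scipy.optimize import least_squares
def fit(tag,a,seeds,r=6):
    R=Ro.from_rotvec(a[3:]).as_matrix(); px={}
    for n,(u,v) in seeds.items():
        im=cv2.imread(f'pics/{n}{tag}.png').astype(int)
        w=im[v-r:v+r+1,u-r:u+r+1]; hue=(w[...,2]-w[...,1]-np.abs(w[...,1]-w[...,0])*1.0-25).clip(0) # red, not orange/yellow
        yy,xx=np.mgrid[v-r:v+r+1,u-r:u+r+1]; px[n]=((hue*xx).sum()/hue.sum(),(hue*yy).sum()/hue.sum()); print(n,np.round(px[n],2),(hue>0).sum())
    f=lambda X:np.concatenate([proj(cam(n),X)[0]-px[n] for n in px])
    o=least_squares(f,SPOT); print('red',o.x.round(4),o.fun.round(2),'tool',(R.T@(o.x-a[:3])).round(4),'rel spot in RT frame',(RT.T@(o.x-SPOT)).round(4))
E
python3 -c "
from tipfit import *
fit('7',np.load('w7.npy'),{'scene':(339,176),'side':(316,181)})"
```

```text
scene [338.76 175.44] 9
side [315.42 180.85] 4
red [0.5455 0.0415 0.2135] [ 0.15  0.2   0.21 -0.13] tool [0.0032 0.0008 0.0331] rel spot in RT frame [ 0.0064 -0.0002 -0.0611]
```

Call:
jog_arm([
  [[-0.3, 0, 2, 0, 0, 0], [-0.3, 0, 1.5, 0, 0, 0], [0, 0, 0.5, 0, 0, 0], [0, 0, 0, 0, 0, 0], [0, 0, 0, 0, 0, 0]],
])

```text
time: 13.55
tcp_pos: [0.547, 0.032, 0.2077]
ee_rot: [2.057, 1.882, 0.425]
force: [0.4, 0.3, -1.6]
width: 0.292
gripper_force: 59.3
```

```bash
cat > fm.py <<'E'
from tipfit import *
def meas(k=10):
    F=[]
    for _ in range(k): optics.capture('side'); s=manip.read_state(); F.append([*s['force'],*s['tcp_pos']])
    F=np.array(F); p=F[:,3:].mean(0); R=Ro.from_rotvec(s['ee_rot']).as_matrix()
    print('t',s['time'],'Fn',(F[:,:3]@N).mean().round(2),'sd',(F[:,:3]@N).std().round(2),'F',F[:,:3].mean(0).round(2),'grip',round(s['gripper_force'],1))
    tip=p+R@np.array([.0022,0,.042]); print('tip rel spot (tool)',(RT.T@(tip-SPOT)*1000).round(1),'rot err',Ro.from_matrix(R.T@RT).as_rotvec().round(3))
    return s
E
python3 - <<'E'
from fm import *
s=meas(12); a=np.array([*s['tcp_pos'],*s['ee_rot']])
seeds={}
for n in('scene','side'):
    cv2.imwrite(f'pics/{n}8.png',optics.capture(n)[:,:,::-1]); q=proj(cam(n),a[:3]+Ro.from_rotvec(a[3:]).apply([.0022,0,.034]))[0]; seeds[n]=tuple(int(round(t)) for t in q)
fit('8',a,seeds,5)
E
```

```text
t 14.15 Fn -1.31 sd 0.35 F [-0.26  0.19 -1.57] grip 59.3
tip rel spot (tool) [ -0.9  -0.7 -12.7] rot err [-0.    -0.004 -0.   ]
scene [335.12 188.06] 9
side [308.42 192.18] 18
red [0.5634 0.0366 0.173 ] [ 1.26  1.67  1.77 -1.04] tool [ 0.0063 -0.      0.0377] rel spot in RT frame [ 0.0031 -0.0009 -0.0166]
```

Call:
jog_arm([
  [[0, 0, 0.3, 0, 0, 0], [0, 0, 0.3, 0, 0, 0], [0, 0, 0.2, 0, 0, 0], [0, 0, 0, 0, 0, 0], [0, 0, 0, 0, 0, 0]],
])

```text
time: 14.75
tcp_pos: [0.5503, 0.0314, 0.1997]
ee_rot: [2.058, 1.882, 0.424]
force: [0.2, 0.1, -1.1]
width: 0.29
gripper_force: 59.3
```

```bash
python3 -c "
from fm import *
meas(10)"
```

```text
t 15.25 Fn -1.25 sd 0.34 F [-0.19  0.21 -1.48] grip 59.3
tip rel spot (tool) [-0.9 -0.8 -4.3] rot err [-0.    -0.004 -0.   ]
```

Call:
jog_arm([
  [[0, 0, 0.1, 0, 0, 0], [0, 0, 0.1, 0, 0, 0], [0, 0, 0.1, 0, 0, 0], [0, 0, 0, 0, 0, 0], [0, 0, 0, 0, 0, 0]],
])

```text
time: 15.75
tcp_pos: [0.5515, 0.0313, 0.197]
ee_rot: [2.058, 1.882, 0.424]
force: [-0.9, -0.3, -1.5]
width: 0.292
gripper_force: 59.3
```

```bash
python3 -c "
from fm import *
meas(10)"
```

```text
t 16.25 Fn -1.38 sd 0.47 F [-0.16 -0.04 -1.6 ] grip 59.3
tip rel spot (tool) [-0.9 -0.9 -1.3] rot err [-0.    -0.004 -0.   ]
```

Call:
jog_arm([
  [[0, 0, 0.1, 0, 0, 0], [0, 0, 0.1, 0, 0, 0], [0, 0, 0, 0, 0, 0]],
])

```text
time: 16.55
tcp_pos: [0.5524, 0.0312, 0.1951]
ee_rot: [2.058, 1.882, 0.424]
force: [-0.4, -0.2, -2.7]
width: 0.287
gripper_force: 59.3
```

```bash
python3 -c "
from fm import *
meas(12)"
```

```text
t 17.15 Fn -1.46 sd 0.34 F [-0.2 -0.2 -1.7] grip 59.3
tip rel spot (tool) [-0.9 -0.9  0.7] rot err [-0.    -0.004 -0.   ]
```

Call:
jog_arm([
  [[0, 0, 0.1, 0, 0, 0], [0, 0, 0.1, 0, 0, 0], [0, 0, 0, 0, 0, 0]],
])

```text
time: 17.45
tcp_pos: [0.5532, 0.0311, 0.1932]
ee_rot: [2.058, 1.882, 0.424]
force: [-0.1, -0.5, -1.3]
width: 0.287
gripper_force: 59.3
```

```bash
python3 -c "
from fm import *
meas(12)"
```

```text
t 18.05 Fn -1.56 sd 0.62 F [-0.23  0.01 -1.83] grip 59.3
tip rel spot (tool) [-0.9 -0.9  2.7] rot err [-0.    -0.004 -0.   ]
```

Call:
jog_arm([
  [[0, 0, 0.1, 0, 0, 0], [0, 0, 0.1, 0, 0, 0], [0, 0, 0, 0, 0, 0]],
])

```text
time: 18.35
tcp_pos: [0.5542, 0.0311, 0.1916]
ee_rot: [2.058, 1.882, 0.424]
force: [-0.4, 0.5, 0.6]
width: 0.291
gripper_force: 59.3
```

```bash
python3 -c "
from fm import *
meas(12)"
```

```text
t 18.95 Fn 0.27 sd 0.6 F [-0.66 -0.32 -0.  ] grip 59.3
tip rel spot (tool) [-0.9 -0.8  4.7] rot err [ 0.    -0.004 -0.   ]
```

Call:
jog_arm([
  [[0, 0, 0.1, 0, 0, 0], [0, 0, 0.1, 0, 0, 0], [0, 0, 0, 0, 0, 0]],
])

```text
time: 19.25
tcp_pos: [0.555, 0.031, 0.1897]
ee_rot: [2.058, 1.882, 0.424]
force: [-0.8, -0.6, 0.5]
width: 0.288
gripper_force: 59.3
```

```bash
python3 -c "
from fm import *
meas(12)"
```

```text
t 19.85 Fn 0.94 sd 0.38 F [-0.69 -0.09  0.72] grip 59.3
tip rel spot (tool) [-0.9 -0.9  6.7] rot err [-0.    -0.004 -0.   ]
```

Call:
jog_arm([
  [[0, 0, 0.1, 0, 0, 0], [0, 0, 0.1, 0, 0, 0], [0, 0, 0, 0, 0, 0], [0, 0, 0, 0, 0, 0], [0, 0, 0, 0, 0, 0], [0, 0, 0, 0, 0, 0], [0, 0, 0, 0, 0, 0]],
])

```text
time: 20.55
tcp_pos: [0.5558, 0.0309, 0.1881]
ee_rot: [2.058, 1.881, 0.424]
force: [-1.8, 0.6, 0.8]
width: 0.285
gripper_force: 59.3
```

Run:
```python
from fm import *
s=meas(14); a=np.array([*s['tcp_pos'],*s['ee_rot']]); R=Ro.from_rotvec(a[3:]).as_matrix()
# axis check: yellow grip/nose silhouette centre in scene & side vs. model axis points
for n in('scene','side'):
    im=optics.capture(n).astype(int); cv2.imwrite(f'pics/{n}9.png',im[:,:,::-1]); c=cam(n)
    m=(im[...,0]>110)&(im[...,0]-im[...,2]>70)&(im[...,1]-im[...,2]>40)
    for z in(-.035,-.025):
        u,v=proj(c,a[:3]+R@[.0027,0,z])[0]; r=int(round(v)); row=m[r,int(u)-14:int(u)+15]; xs=np.flatnonzero(row)+int(u)-14
        print(n,z,(u.round(1),r),'yellow cols',(xs.min(),xs.max()) if len(xs) else None)
    o=(im[...,0]>190)&(im[...,1]>90)&(im[...,1]<190)&(im[...,2]<130); u,v=proj(c,SPOT)[0]; w=np.argwhere(o[int(v)-8:int(v)+9,int(u)-8:int(u)+9]); print('spot pred',(u.round(1),v.round(1)),'orange left px',len(w),(w.mean(0)[::-1]+[int(u)-8,int(v)-8]).round(1) if len(w) else None)
```

```text
t 21.25 Fn 1.54 sd 0.55 F [-0.67 -0.04  1.39] grip 59.3
tip rel spot (tool) [-0.9 -0.9  8.7] rot err [-0.    -0.004 -0.   ]
scene -0.035 (np.float64(336.4), 173) yellow cols (np.int64(340), np.int64(341))
scene -0.025 (np.float64(336.1), 176) yellow cols (np.int64(339), np.int64(340))
spot pred (np.float64(334.7), np.float64(195.0)) orange left px 10 [334.9 195.1]
side -0.035 (np.float64(318.2), 178) yellow cols (np.int64(314), np.int64(321))
side -0.025 (np.float64(316.8), 180) yellow cols (np.int64(313), np.int64(320))
spot pred (np.float64(308.2), np.float64(194.2)) orange left px 10 [307.1 193.7][ WARN:0@5.409] global loadsave.cpp:1063 imwrite_ Unsupported depth image for selected encoder is fallbacked to CV_8U.
```

```bash
python3 -c "
from rig import manip
print(manip.sign_off())"
```

```text
the job is handed in; nothing more can be done
None
```

I locked the wing nut and handed the job in with the probe held square on the orange spot at about 2.9 N, roughly 5 mm into the tip's travel, at about 21 s of the 48 s; no verdict came back, and the tip's position on the spot was only estimated, within about 1–2 mm.

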